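# Set the spark gap with the knurled wheel

## Task

Press a fingertip on top of the knurled adjuster wheel of the spark-gap fixture and roll it, in as many strokes as it takes, until the gap has closed so far that the black pointer stands on the red gauge mark; then take the finger away. Work the wheel only: do not push the carriage or the red gauge slide, never let the two brass balls run together, do not lift or shift the fixture, and leave everything else on the bench where it is.

Things in the scene. Friction and masses are not known exactly. Their poses are not given: they have to be found in the camera images.
- fixture: Spark-gap fixture, about 2.7 kg, loose on rubber feet: grey base plate 140 (x) x 250 (y) mm, top at 18 mm. Origin at the centre of its underside on the bench. Its y axis runs along the guide rods, from the blue carriage (-y) to the fixed brass ball (+y); its x axis from the wheel side to the white gauge block; z up. Nothing on it is higher than the wheel's top (84 mm above the bench)
- wheel: Black knurled wheel with bright ribs (four yellow), 52 mm diameter, 16 mm wide, axis level along the fixture's x. Origin at its centre, at fixture (-42, -45, 58) mm; its frame turns with it. Only its top 10 mm stands out of a grey slotted housing (34 x 80 mm, top at 74 mm). It turns easily (under 1 N along the rim) between end stops and stays where it is left
- wheel_top (a point): Highest point of the wheel, mid-width, 84 mm above the bench; it does not turn with the wheel; axes are the fixture's. Friction alone drives the wheel: a shut fingertip pressed down here with 2 to 10 N and moved level along the fixture's y rolls it without slip, as far as the fingertip's own length lasts over the top. Towards +y closes the gap, towards -y opens it
- carriage: Blue block (36 x 44 mm, top at 58 mm) sliding along the fixture's y, carrying the moving brass ball and the black pointer; not to be pushed directly. The wheel drives it through a rack: 8 mm per radian, the same way as the wheel's top, that is 4 mm of carriage for 13 mm of rim. Origin below the block's centre, level with the fixture's underside
- moving_ball (a point): Centre of the brass ball (22 mm diameter) on the carriage, 52 mm above the bench; fixture axes
- fixed_ball (a point): Centre of the fixed brass ball (22 mm diameter), 52 mm above the bench; fixture axes. The gap between the balls is the distance of the two centres less 22 mm, 18 to 26 mm at the start
- pointer_tip (a point): Tip of the black pointer needle (2 mm wide) on the carriage, over the white gauge block, at the needle's mid-width; fixture axes. It moves along the fixture's y with the carriage
- gauge: Red gauge slide clipped to the white gauge block; set beforehand and to be left alone. Its tongue, 6 mm wide along y, is the gauge mark
- red_mark (a point): Middle of the red gauge mark (6 mm wide along y) at its end next to the pointer; fixture axes. 8 to 21 mm on the +y side of the pointer at the start. When pointer_tip and red_mark have the same fixture y the gap is right (5 to 10 mm between the balls)
- multimeter: loose orange hand multimeter, a box 150 x 78 x 36 mm (42 mm with its dial); origin at the centre of its underside, long side along its x
- circuit_board: loose green circuit board 110 x 75 mm, tallest component 26 mm; origin at the centre of its underside
- screwdriver: loose screwdriver 170 mm long lying along its own x
- spare_ball_a: loose spare electrode, a brass ball on a white foot, 20 mm across, 41 mm tall; origin under its centre
- spare_ball_b: second loose spare electrode, the same
- terminal_block: loose black terminal block 30 x 60 x 26 mm; origin under its centre
- attenuator: loose upright steel and brass cylinder 28 mm across, 64 mm tall; origin under its centre

How it is judged (in metres and radians):
On the way, in this order (a step that is already met when the one before it is completed fails the run):
1. a fingertip presses on the wheel while the gap is still too wide (contact force between the fingers and wheel above 0.3 N and y of pointer_tip in the frame of red_mark below -0.004 m), for 0.05 s.
2. the pointer has come to the red mark (y of pointer_tip in the frame of red_mark between -0.003 and 0.003 m), for 0.2 s.
At the end, for the whole second after the job is handed in: The pointer's middle is within 3 mm of the middle of the red gauge mark along the rods, the carriage is at rest, the fixture is within 12 mm of where it stood, and every loose thing is within 15 mm of where it was (all of step 2 and linear speed of carriage below 0.005 m/s and distance of fixture from where it was at the start of the episode below 0.012 m and distance of each of multimeter, circuit_board, screwdriver, spare_ball_a, spare_ball_b, terminal_block, attenuator from where it was at the start of the episode below 0.015 m); the robot touches nothing.
It fails at once if the fixture is lifted or shifted by more than 12 mm (distance of fixture from where it was at the start of the episode above 0.012 m).
It fails at once if the robot pushes the carriage directly (contact force between any of the fingers, the arm and carriage above 0.5 N).
It fails at once if the robot touches the red gauge slide (contact force between any of the fingers, the arm and gauge above 0.5 N).
It fails at once if the balls run together (gap under 1.5 mm) (y of moving_ball in the frame of fixed_ball above -0.0235 m).
It fails at once if a loose thing on the bench is moved or lifted by more than 15 mm (distance of any of multimeter, circuit_board, screwdriver, spare_ball_a, spare_ball_b, terminal_block, attenuator from where it was at the start of the episode above 0.015 m).
It also fails if it takes over 58 s, if anything falls off the work surface, if the arm or the gripper's body presses on something with over 40 N, if the wrist force passes 120 N, or if a joint passes its speed limit or range.

## Robot

A 6-joint arm with a two-finger parallel gripper is mounted at the origin on the work surface. World frame = base frame: x ahead of the robot, y to its left, z up, the work surface at z = 0. Lengths are in mm, angles in rad, forces in N, time in s.
With the tool pointing down it reaches from about 275 to 875 mm from the base axis. Payload 12.5 kg.
Tool frame: the origin (TCP) lies midway between the tips of the shut fingers; the grasp point (between the pads) lies 19 mm behind it; z points along the fingers, y is the line along which they close (so a half turn about z gives the same grasp; the last joint's range is limited). The gripper opens to 85 mm and grips with 20 to 120 N. Pads are 22 mm wide; open, the fingers measure 114 mm over their backs; the gripper's body (76 mm by 85 mm) begins 54 mm behind the grasp point. The pads swing forward as they close: fully open they stand 13 mm farther back than shut.
Start: joints at [-1.434, 0.351, 1.652, -0, 1.139, -0.085], TCP at [121.013, -536.507, 231.29] pointing down, gripper open.
Joint ranges: [-2.75, 2.75], [-0.79, 2.1], [0.01, 2.65], [-1.57, 4.71], [0.07, 3.14], [-2.87, 2.87]. Speed limits (rad/s): [2.22, 2.22, 2.79, 3.14, 3.14, 3.14].

## Interface

Orientations are given as a unit quaternion [w, x, y, z].
In Python, from station import env gives the robot as it stands.
- The arm moves only by the tool jog_arm, never from a script. Its arguments are lists of equal length, an entry for each row: "grip": the finger opening in cm, from 0 to 8.54; "linear": the shift along the tool's x, y, z in cm, a list of three; "twist": the turn, a rotation vector about the tool's x, y, z in rad, a list of three. In form: {"grip": [grip, ...], "linear": [[tx, ty, tz], ...], "twist": [[wx, wy, wz], ...]}. A call has 1 to 12 rows; each row shifts and turns the commanded pose from where the row before left it, along the tool's axes as they then stand; what a row does not reach is not made up. A row lasts 1/12 s, in which the tool goes at most 41.7 mm and 7.16 degrees, less where a joint would pass 70% of its speed; a pose out of reach is approached as far as the arm can. A call is refused whole if a number of a shift passes 4.17 or a number of a turn 0.125, either way. A call with a gripper value outside its range is refused whole. The fingers move at their own pace and stop on an object; the grip force is fixed at half the most. Time passes only in rows, so rows that do not move let the fingers close. It gives the time, the measured TCP pose, the force, the opening and the grip force at its end, in the units of the state.
- env.sense(): the state, without advancing time (a new reading comes with each control period).
- env.grab_frame(name): name is "side" or "top"; returns the picture (384x512x3 uint8, red, green, blue); there is no depth.
- env.camera_model(name): a dict with "vertical_fov" (degrees; the focal length in pixels is half the picture's height over the tangent of half this angle, whatever the lens; pixels are square), "cx", "cy" (the principal point, pixels), "k1" (the pictures are not rectified: a ray, as slopes to the right and down, at radius r is drawn at 1 + k1 r^2 times it, then the intrinsics apply), "world_to_cam" (4x4, takes a point from world to camera coordinates). Camera axes: x right, y down, z forward; pixel columns grow to the right and rows downward; lengths in mm; the calibration is good to about 2 mm. A picture is of the moment at which its call begins. camera_model takes no time and is no camera call.
- env.job_done(): hands the job in; it is judged then, once.
The state is a dict: "time": time; "joints": joint angles; "dq": joint speeds; "joint_efforts": joint torques, N m; "tcp_pos": TCP position; "ee_rot": TCP orientation; "force": force on the tool from outside, world axes, zero at the start; "torque": the same for the moment, N m; "grip_width": finger opening in mm; "grip_force": force on a finger pad.
Only numpy, scipy, OpenCV 4.12 (cv2) and the standard library are available. Lean on these libraries where they do the work, as an engineer would, in place of code of your own. Each camera call takes 0.05 s, during which the arm holds its last target. There are 200 camera calls.

## Working session

There is one attempt and no reset: what is moved stays moved. The work goes in short steps, Python scripts to look and compute and a tool call to move; the robot and the scene stay as the last step left them, time stands still between calls to the robot, and variables do not carry over. Pictures are saved under pics/ and viewed, at most 10 in all, crops included, and the job is handed in when it is done.

Besides the shell and the picture viewer there is one more tool, called after "Request:" as a command line: name --argument value ..., lists and objects as JSON in quotes. jog_arm: Moves the arm, as the interface text tells. Its arguments: {"type":"object","properties":{"grip":{"type":"array","items":{"type":"number"}},"linear":{"type":"array","items":{"type":"array","items":{"type":"number"}}},"twist":{"type":"array","items":{"type":"array","items":{"type":"number"}}}},"required":["grip","linear","twist"]}

```bash
mkdir -p pics; cat > h.py <<'E'
import numpy as np, cv2
from station import env
def cam(n):
    m=env.camera_model(n); f=192/np.tan(np.radians(m["vertical_fov"])/2)
    return f,m["cx"],m["cy"],m["k1"],np.array(m["world_to_cam"])
def proj(n,P):
    f,cx,cy,k,T=cam(n); p=np.atleast_2d(P)@T[:3,:3].T+T[:3,3]; s=p[:,:2]/p[:,2:]
    r=(s**2).sum(1,keepdims=True); return s*(1+k*r)*f+[cx,cy]
def ray(n,uv):
    f,cx,cy,k,T=cam(n); d=(np.array(uv,float)-[cx,cy])/f; s=d.copy()
    for _ in range(20): s=d/(1+k*(s@s))
    R=T[:3,:3]; return -R.T@T[:3,3], R.T@np.array([*s,1])
def onz(n,uv,z):
    o,d=ray(n,uv); return o+d*(z-o[2])/d[2]
def grab(n,name):
    im=cv2.cvtColor(env.grab_frame(n),cv2.COLOR_RGB2BGR); cv2.imwrite(f"pics/{name}.png",im); return im
E
python3 - <<'E'
from h import *
a=grab("top","top0"); b=grab("side","side0")
for n in("top","side"): print(cam(n)[:4], ray(n,(256,192)))
s=env.sense(); print(s["time"],s["ee_rot"],s["force"])
E
```

```text
(np.float64(461.20599256094766), 257.5798276032699, 189.6996901166395, 0.06019300250667614) (array([ 422.25682787,   52.95712261, 1114.78962469]), array([ 0.16563167,  0.01617221, -0.98607364]))
(np.float64(390.42653630524615), 255.6097680240574, 187.60772393422997, -0.12396408430684668) (array([ 261.18383619, -577.2137938 ,  487.28895009]), array([ 0.4106463 ,  0.77392751, -0.48221715]))
0.1 [-5.24548229e-04  9.93857813e-01  1.10663333e-01 -3.59399772e-06] [-0.12445373  0.30138106 -0.52524808]
```

View pics/top0.png

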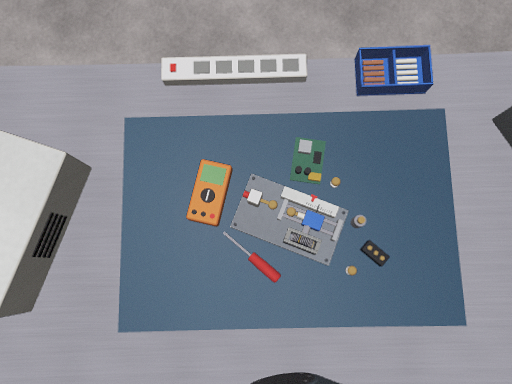

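View pics/side0.png

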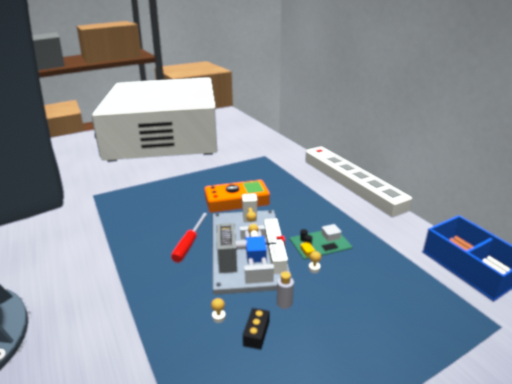

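The top view shows the fixture around (290,218): fixed ball near (273,204), blue carriage (313,220), wheel housing (302,241), red mark near (314,198), white gauge block (310,201). I'll enlarge that area next.

```bash
python3 - <<'E'
from h import *
a=cv2.imread("pics/top0.png"); b=cv2.imread("pics/side0.png")
c=cv2.resize(a[170:275,225:365],None,fx=5.7,fy=5.7,interpolation=cv2.INTER_CUBIC)
cv2.imwrite("pics/topc.png",c[:600,:800])
d=cv2.resize(b[185:300,200:310],None,fx=5.2,fy=5.2,interpolation=cv2.INTER_CUBIC);cv2.imwrite("pics/sidec.png",d)
h=cv2.cvtColor(a,cv2.COLOR_BGR2HSV)
m=cv2.inRange(h,(105,150,110),(125,255,255));m[:170]=0
n,l,s,ce=cv2.connectedComponentsWithStats(m)
for i in range(1,n):
    if s[i,4]>40: print("blue",s[i],ce[i],onz("top",ce[i],58))
for uv in((255,178),(348,206),(325,262),(232,226)): print(uv,onz("top",uv,18))
E
```

```text
blue [302 211  22  20 259] [313.05019305 220.09266409] [531.15521192 -59.0241878   58.        ]
(255, 178) [640.95294876  72.60632682  18.        ]
(348, 206) [ 567.03741968 -147.74679102   18.        ]
(325, 262) [436.47295107 -86.69578852  18.        ]
(232, 226) [525.84866186 129.92776817  18.        ]
```

View pics/topc.png

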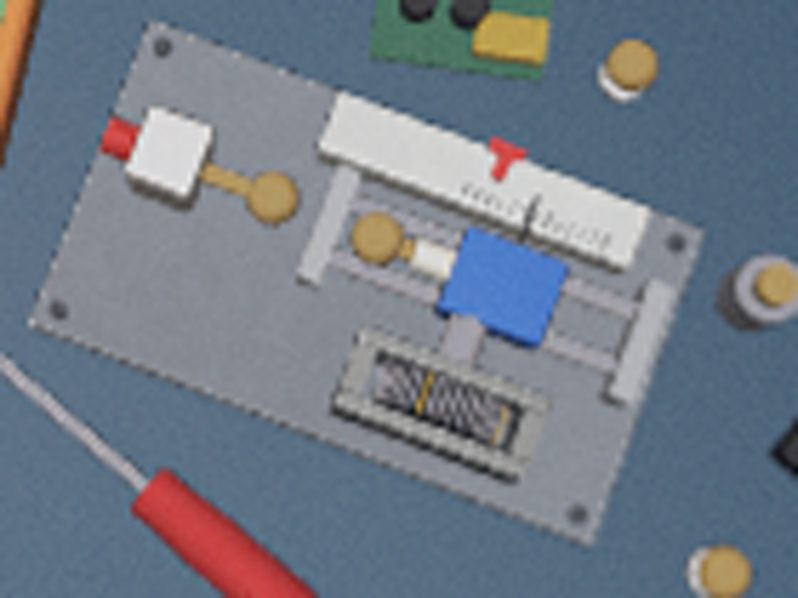

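View pics/sidec.png

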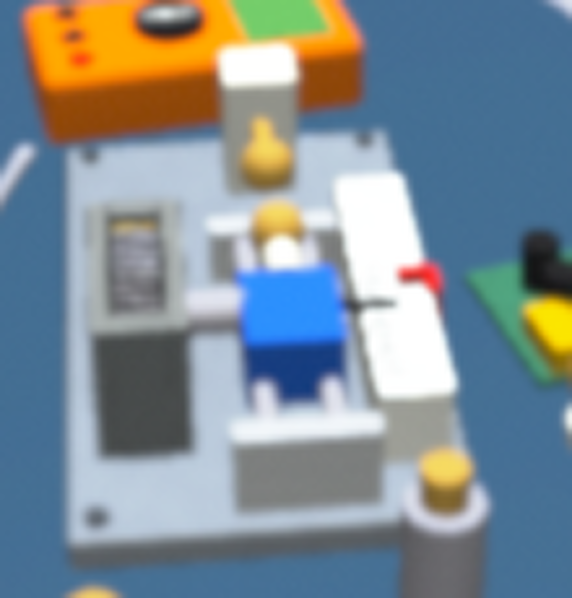

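```bash
cat >> h.py <<'E'
def full(x,y,x0,y0,s): return ((x+.5)/s-.5+x0,(y+.5)/s-.5+y0)
TC=lambda x,y: full(x,y,225,170,5.7)
SC=lambda x,y: full(x,y,200,185,5.2)
E
python3 - <<'E'
from h import *
C=np.array([onz("top",TC(*p),18)[:2] for p in((150,22),(703,230),(592,545),(30,322))])
# fixture coords: (150,22)=(+70,+125),(703,230)=(+70,-125),(592,545)=(-70,-125),(30,322)=(-70,125)
F=np.array([(70,125),(70,-125),(-70,-125),(-70,125)],float)
M,_=cv2.estimateAffinePartial2D(F,C); c=C.mean(0); print(C.round(1),M, np.linalg.norm(np.diff(C,axis=0),axis=1))
R=M[:,:2]/np.sqrt(np.linalg.det(M[:,:2])); yaw=np.arctan2(R[1,0],R[0,0]);print("yaw",yaw,"c",c)
np.savez("fx.npz",R=R,c=c)
fx=lambda P:(R.T@(P[:2]-c)).round(1)
S=np.array([onz("side",SC(*p),18)[:2] for p in((70,150),(385,132),(68,548))])
print("side corners",[fx(p) for p in S])
print("wheel top", R@[-42,-45]+c, "pix",proj("top",[*(R@[-42,-45]+c),84]),TC(443,400),fx(onz("top",TC(443,400),80)))
w=[*(R@[-42,-45]+c),84];print("side crop",(proj("side",w)-[200,185])*5.2)
for n,p in(("carr",(508,288)),("carr",None)):
    if p: print(n,fx(onz("top",TC(*p),58)))
for z in(40,50,58):
  print(z,"ptr",fx(onz("top",TC(528,218),z)),fx(onz("top",TC(533,197),z)),"red",fx(onz("top",TC(500,175),z)),fx(onz("top",TC(507,155),z)))
  print("side ptr",fx(onz("side",SC(393,302),z)),"red",fx(onz("side",SC(402,274),z)))
print("balls",fx(onz("top",TC(379,238),52)),fx(onz("top",TC(272,197),52)))
E
```

```text
[[ 652.5   82.3]
 [ 557.6 -147. ]
 [ 429.   -94.3]
 [ 525.8  135.1]] [[ 9.16109203e-01  3.81795692e-01  5.41202934e+02]
 [-3.81795692e-01  9.16109203e-01 -5.99876404e+00]] [248.18652216 139.01038773 248.98642802]
yaw -0.39486880307513533 c [541.20293477  -5.99876615]
side corners [array([-66.4, 124.2]), array([ 72.4, 124.1]), array([ -67.8, -126.3])]
wheel top [485.1240399  -31.37902521] pix [[302.67927394 239.82579122]] (302.3070175438596, 239.76315789473682) [-41.8 -44.4]
side crop [[127.0561628  238.69360576]]
carr [ 11.6 -54.2]
40 ptr [ 44.1 -53. ] [ 53.1 -51.9] red [ 56.8 -36.2] [ 65.6 -36. ]
side ptr [ 53.7 -31.1] red [ 59.6 -13.9]
50 ptr [ 42.5 -52.4] [ 51.3 -51.4] red [ 55.  -35.8] [ 63.8 -35.6]
side ptr [ 51.6 -44.6] red [ 57.4 -27.8]
58 ptr [ 41.2 -52. ] [ 50.  -50.9] red [ 53.6 -35.4] [ 62.3 -35.2]
side ptr [ 50.  -55.4] red [ 55.6 -38.9]
balls [12.6  1.1] [12.6 47.6]
```

The pose checks out: the base sides measure 248 x 139 mm, the wheel shows where predicted, the gap is about 24.5 mm and the pointer is about 16 mm short of the mark. That is roughly 52 mm of rim. First I'll shut the fingers and turn tool x onto fixture +y.

Request:
jog_arm --grip '[0, 0, 0, 0, 0, 0, 0, 0]' --linear '[[0, 0, 0], [0, 0, 0], [0, 0, 0], [0, 0, 0], [0, 0, 0], [0, 0, 0], [0, 0, 0], [0, 0, 0]]' --twist '[[0, 0, -0.119], [0, 0, -0.119], [0, 0, -0.119], [0, 0, -0.119], [0, 0, -0.119], [0, 0, -0.119], [0, 0, -0.119], [0, 0, -0.119]]'

```text
time: 0.77
tcp_pos: [121.0, -536.3, 231.0]
ee_rot: [-0.0, 0.831, 0.556, 0.0]
force: [-0.4, 0.2, -0.3]
grip_width: 0.2
grip_force: 0.0
```

```bash
cat >> h.py <<'E'
from scipy.spatial.transform import Rotation as Ro
def tool(P):
    s=env.sense(); q=s["ee_rot"]; r=Ro.from_quat([*q[1:],q[0]]); print("t",s["time"],"tcp",np.round(s["tcp_pos"],1),"F",np.round(s["force"],2),"grip",s["grip_width"])
    return r.inv().apply(np.array(P)-s["tcp_pos"])/10, r.as_matrix()
E
python3 - <<'E'
from h import *
d=np.load("fx.npz"); R,c=d["R"],d["c"]
P=[*(R@[-42,-53]+c),150]; v,m=tool(P); print(v,m.round(3),R)
E
```

```text
t 0.7667 tcp [ 121.  -536.3  231. ] F [-0.45  0.23 -0.26] grip 0.21259091013235076
[59.75711912 14.41589294  8.1275602 ] [[ 0.381  0.924 -0.   ]
 [ 0.924 -0.381  0.001]
 [ 0.001 -0.    -1.   ]] [[ 0.92304704  0.38468709]
 [-0.38468709  0.92304704]]
```

Request:
jog_arm --grip '[0, 0, 0, 0, 0, 0, 0, 0, 0, 0, 0, 0]' --linear '[[2.5, 0.6, 0], [2.5, 0.6, 0], [2.5, 0.6, 0], [2.5, 0.6, 0], [2.5, 0.6, 0], [2.5, 0.6, 0], [2.5, 0.6, 0], [2.5, 0.6, 0], [2.5, 0.6, 0], [2.5, 0.6, 0], [2.5, 0.6, 0], [2.5, 0.6, 0]]' --twist '[[0, 0, 0], [0, 0, 0], [0, 0, 0], [0, 0, 0], [0, 0, 0], [0, 0, 0], [0, 0, 0], [0, 0, 0], [0, 0, 0], [0, 0, 0], [0, 0, 0], [0, 0, 0]]'

```text
time: 1.77
tcp_pos: [303.8, -286.5, 231.2]
ee_rot: [-0.0, 0.833, 0.554, -0.0]
force: [1.0, -0.2, -0.1]
grip_width: -0.1
grip_force: 0.0
```

Request:
jog_arm --grip '[0, 0, 0, 0, 0, 0, 0, 0, 0, 0, 0, 0]' --linear '[[2.5, 0.6, 0], [2.5, 0.6, 0], [2.5, 0.6, 0], [2.5, 0.6, 0.5], [2.5, 0.6, 0.5], [2.5, 0.6, 1], [2.5, 0.6, 1], [2.5, 0.6, 1], [2.5, 0.6, 1], [2.5, 0.6, 1], [2.5, 0.6, 1], [0, 0, 0.5]]' --twist '[[0, 0, 0], [0, 0, 0], [0, 0, 0], [0, 0, 0], [0, 0, 0], [0, 0, 0], [0, 0, 0], [0, 0, 0], [0, 0, 0], [0, 0, 0], [0, 0, 0], [0, 0, 0]]'

```text
time: 2.77
tcp_pos: [471.9, -56.9, 155.1]
ee_rot: [-0.0, 0.832, 0.555, -0.0]
force: [-0.1, 0.2, -0.5]
grip_width: -0.0
grip_force: 0.0
```

```bash
python3 - <<'E'
from h import *
d=np.load("fx.npz"); R,c=d["R"],d["c"]
P=[*(R@[-42,-53]+c),90]; v,m=tool(P); print(v,m.round(3))
E
```

```text
t 2.7667 tcp [471.9 -56.9 155.1] F [-0.08  0.19 -0.47] grip -0.0004365642716723005
[2.06486025 0.24131081 6.51104366] [[ 0.385  0.923 -0.001]
 [ 0.923 -0.385  0.001]
 [ 0.    -0.001 -1.   ]]
```

Request:
jog_arm --grip '[0, 0, 0, 0, 0, 0, 0, 0, 0]' --linear '[[0.7, 0.1, 1], [0.7, 0.1, 1], [0.7, 0, 1], [0, 0, 1], [0, 0, 1], [0, 0, 0.8], [0, 0, 0.5], [0, 0, 0], [0, 0, 0]]' --twist '[[0, 0, 0], [0, 0, 0], [0, 0, 0], [0, 0, 0], [0, 0, 0], [0, 0, 0], [0, 0, 0], [0, 0, 0], [0, 0, 0]]'

```text
time: 3.52
tcp_pos: [480.5, -41.2, 93.2]
ee_rot: [-0.0, 0.833, 0.554, -0.0]
force: [-0.3, -0.2, 0.2]
grip_width: -0.2
grip_force: 0.0
```

```bash
python3 - <<'E'
from h import *
a=grab("side","s1"); d=cv2.resize(a[165:300,180:310],None,fx=4.4,fy=4.4,interpolation=cv2.INTER_CUBIC);cv2.imwrite("pics/s1c.png",d)
E
```

```text
(no output)
```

View pics/s1c.png

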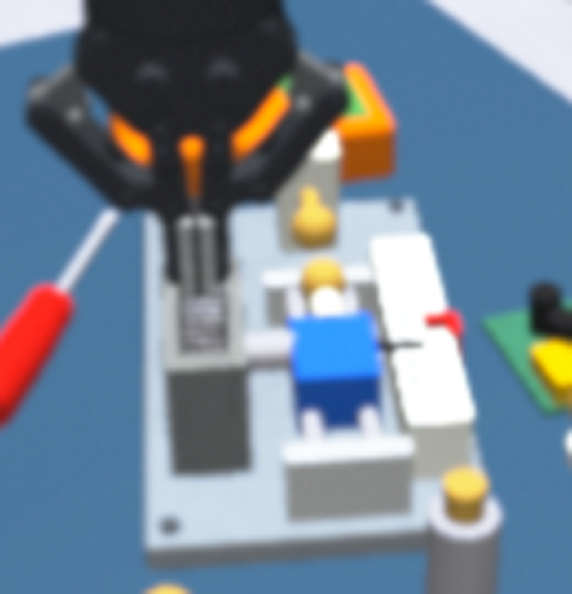

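The fingertip hangs over the wheel, centred sideways (tips about (200,290) in the crop), and the pointer and red mark stay visible at (420,345) and (430,320). I'll shift a little along +y and creep down to contact.

Request:
jog_arm --grip '[0, 0, 0, 0, 0, 0, 0]' --linear '[[0.4, 0.05, 0], [0, 0, 0.3], [0, 0, 0.3], [0, 0, 0.1], [0, 0, 0.1], [0, 0, 0.1], [0, 0, 0]]' --twist '[[0, 0, 0], [0, 0, 0], [0, 0, 0], [0, 0, 0], [0, 0, 0], [0, 0, 0], [0, 0, 0]]'

```text
time: 4.15
tcp_pos: [482.5, -37.5, 84.1]
ee_rot: [-0.0, 0.833, 0.554, -0.0]
force: [-0.4, -0.3, -0.8]
grip_width: -0.1
grip_force: 0.0
```

Request:
jog_arm --grip '[0, 0, 0]' --linear '[[0, 0, 0.05], [0, 0, 0], [0, 0, 0]]' --twist '[[0, 0, 0], [0, 0, 0], [0, 0, 0]]'

```text
time: 4.4
tcp_pos: [482.7, -37.5, 84.0]
ee_rot: [0.0, 0.833, 0.554, 0.0]
force: [-1.4, 0.3, 3.1]
grip_width: -0.1
grip_force: 1.4
```

Request:
jog_arm --grip '[0, 0, 0, 0, 0, 0, 0, 0, 0]' --linear '[[0, 0, 0.02], [0.2, 0, 0], [0.2, 0, 0], [0.2, 0, 0], [0.2, 0, 0], [0.2, 0, 0], [0.2, 0, 0], [0.2, 0, 0], [0, 0, 0]]' --twist '[[0, 0, 0], [0, 0, 0], [0, 0, 0], [0, 0, 0], [0, 0, 0], [0, 0, 0], [0, 0, 0], [0, 0, 0], [0, 0, 0]]'

```text
time: 5.15
tcp_pos: [488.2, -24.4, 83.9]
ee_rot: [0.0, 0.833, 0.554, 0.0]
force: [-1.3, 1.1, 6.3]
grip_width: -0.1
grip_force: 3.1
```

```bash
cat >> h.py <<'E'
def carr(im,n,z=58):
    h=cv2.cvtColor(im,cv2.COLOR_BGR2HSV)
    m=cv2.inRange(h,(100,150,200),(125,255,255)) if n=="side" else cv2.inRange(h,(105,150,110),(125,255,255))
    m[:150]=0; m[:,400:]=0
    k,l,s,ce=cv2.connectedComponentsWithStats(m); i=1+s[1:,4].argmax()
    d=np.load("fx.npz"); return s[i,4],ce[i],d["R"].T@(onz(n,ce[i],z)[:2]-d["c"])
E
python3 - <<'E'
from h import *
print(carr(cv2.imread("pics/side0.png"),"side"),carr(cv2.imread("pics/s1.png"),"side"))
print(carr(grab("side","s2"),"side"))
d=np.load("fx.npz"); tool([0,0,0]); print(d["R"].T@(np.array(env.sense()["tcp_pos"][:2])-d["c"]))
E
```

```text
(np.int32(254), array([255.77952756, 243.67322835]), array([ 14.10161192, -54.58693922])) (np.int32(256), array([255.65234375, 243.921875  ]), array([ 13.79504615, -55.3248368 ]))
(np.int32(253), array([255.48221344, 242.49802372]), array([ 13.9075795 , -50.90220118]))
t 5.2 tcp [488.2 -24.4  83.9] F [-1.81  1.8   5.86] grip 0.34806204412239744
[-41.86164787 -37.37199074]
```

Carriage moved about 4 mm, as expected. Lift, go back, press again, and do the second stroke.

Request:
jog_arm --grip '[0, 0, 0, 0, 0, 0, 0, 0]' --linear '[[0, 0, -0.6], [-0.75, 0, 0], [-0.75, 0, 0], [0, 0, 0], [0, 0, 0.4], [0, 0, 0.1], [0, 0, 0.1], [0, 0, 0]]' --twist '[[0, 0, 0], [0, 0, 0], [0, 0, 0], [0, 0, 0], [0, 0, 0], [0, 0, 0], [0, 0, 0], [0, 0, 0]]'

```text
time: 5.87
tcp_pos: [482.1, -38.4, 83.7]
ee_rot: [-0.0, 0.833, 0.554, -0.0]
force: [-2.5, -0.7, 7.6]
grip_width: 0.1
grip_force: 3.9
```

Request:
jog_arm --grip '[0, 0, 0, 0, 0, 0, 0, 0, 0, 0]' --linear '[[0, 0, -0.02], [0.2, 0, 0], [0.2, 0, 0], [0.2, 0, 0], [0.2, 0, 0], [0.2, 0, 0], [0.2, 0, 0], [0.2, 0, 0], [0.1, 0, 0], [0, 0, 0]]' --twist '[[0, 0, 0], [0, 0, 0], [0, 0, 0], [0, 0, 0], [0, 0, 0], [0, 0, 0], [0, 0, 0], [0, 0, 0], [0, 0, 0], [0, 0, 0]]'

```text
time: 6.7
tcp_pos: [488.1, -24.2, 83.9]
ee_rot: [-0.0, 0.833, 0.554, -0.0]
force: [-1.8, 1.5, 6.5]
grip_width: -0.1
grip_force: 3.1
```

Request:
jog_arm --grip '[0, 0, 0, 0, 0, 0, 0, 0]' --linear '[[0, 0, -0.6], [-0.75, 0, 0], [-0.75, 0, 0], [0, 0, 0], [0, 0, 0.4], [0, 0, 0.1], [0, 0, 0.1], [0, 0, 0]]' --twist '[[0, 0, 0], [0, 0, 0], [0, 0, 0], [0, 0, 0], [0, 0, 0], [0, 0, 0], [0, 0, 0], [0, 0, 0]]'

```text
time: 7.37
tcp_pos: [482.1, -38.4, 83.8]
ee_rot: [-0.0, 0.833, 0.554, -0.0]
force: [-2.3, -0.4, 5.1]
grip_width: -0.2
grip_force: 2.7
```

```bash
python3 - <<'E'
from h import *
print(carr(grab("side","s3"),"side"))
d=np.load("fx.npz"); tool([0,0,0]); print(d["R"].T@(np.array(env.sense()["tcp_pos"][:2])-d["c"]))
E
```

```text
(np.int32(245), array([255.35510204, 240.78367347]), array([ 14.18831818, -45.53093777]))
t 7.4167 tcp [482.1 -38.4  83.8] F [-1.68  0.34  4.48] grip 0.09966116157635915
[-42.12003394 -52.60450115]
```

Moved about 9.3 mm in total, so one more full stroke and then a measurement.

Request:
jog_arm --grip '[0, 0, 0, 0, 0, 0, 0, 0, 0]' --linear '[[0.2, 0, 0], [0.2, 0, 0], [0.2, 0, 0], [0.2, 0, 0], [0.2, 0, 0], [0.2, 0, 0], [0.2, 0, 0], [0.1, 0, 0], [0, 0, 0]]' --twist '[[0, 0, 0], [0, 0, 0], [0, 0, 0], [0, 0, 0], [0, 0, 0], [0, 0, 0], [0, 0, 0], [0, 0, 0], [0, 0, 0]]'

```text
time: 8.17
tcp_pos: [488.0, -24.2, 83.9]
ee_rot: [-0.0, 0.833, 0.554, -0.0]
force: [-2.1, 2.6, 5.8]
grip_width: 0.1
grip_force: 2.9
```

Request:
jog_arm --grip '[0, 0, 0, 0, 0, 0, 0, 0]' --linear '[[0, 0, -0.6], [-0.75, 0, 0], [-0.75, 0, 0], [0, 0, 0], [0, 0, 0.4], [0, 0, 0.1], [0, 0, 0.1], [0, 0, 0]]' --twist '[[0, 0, 0], [0, 0, 0], [0, 0, 0], [0, 0, 0], [0, 0, 0], [0, 0, 0], [0, 0, 0], [0, 0, 0]]'

```text
time: 8.83
tcp_pos: [482.1, -38.4, 83.8]
ee_rot: [-0.0, 0.833, 0.554, -0.0]
force: [-2.6, 0.3, 5.4]
grip_width: 0.0
grip_force: 2.7
```

```bash
python3 - <<'E'
from h import *
a=grab("side","s4"); print(carr(a,"side"))
d=cv2.resize(a[210:270,225:305],None,fx=9,fy=9,interpolation=cv2.INTER_CUBIC);cv2.imwrite("pics/s4c.png",d)
d=np.load("fx.npz"); tool([0,0,0]); print(d["R"].T@(np.array(env.sense()["tcp_pos"][:2])-d["c"]))
E
```

```text
(np.int32(248), array([254.95564516, 239.25806452]), array([ 13.90861957, -40.63548337]))
t 8.8833 tcp [482.1 -38.3  83.8] F [-1.73 -1.16  4.93] grip 0.00599774043308882
[-42.08425182 -52.58423895]
```

View pics/s4c.png

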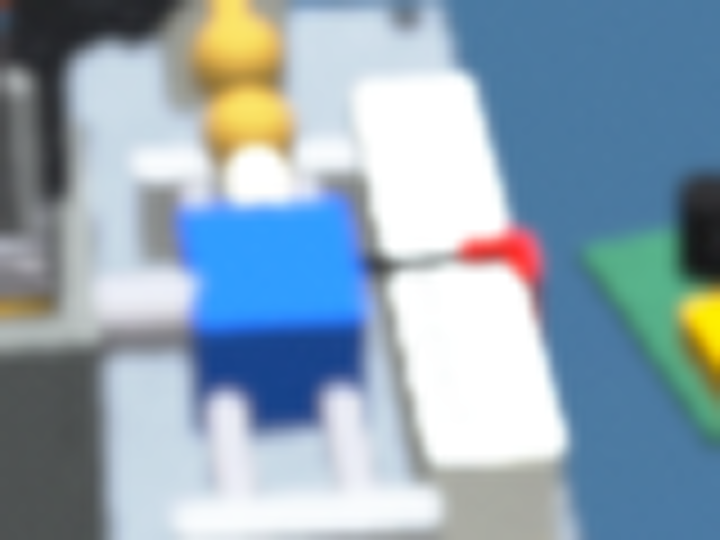

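The pointer's tip (455,257 in the crop) stands just short of the middle of the red tongue (467,250), about 2 mm. A last stroke of 7 mm of rim should finish it; then I lift away.

Request:
jog_arm --grip '[0, 0, 0, 0, 0, 0]' --linear '[[0.2, 0, 0], [0.2, 0, 0], [0.2, 0, 0], [0.1, 0, 0], [0, 0, 0], [0, 0, 0]]' --twist '[[0, 0, 0], [0, 0, 0], [0, 0, 0], [0, 0, 0], [0, 0, 0], [0, 0, 0]]'

```text
time: 9.38
tcp_pos: [484.9, -31.6, 83.9]
ee_rot: [-0.0, 0.833, 0.554, 0.0]
force: [-2.1, 0.9, 5.9]
grip_width: 0.1
grip_force: 2.8
```

Request:
jog_arm --grip '[0, 0, 0, 0, 0, 0, 0, 0, 0, 0, 0]' --linear '[[0, 0, -0.5], [0, 0, -1], [0, 0, -2], [0, 0, -2], [-2.5, 0, -2], [-2.5, 0, -2], [-2.5, 0, -2], [-2.5, 0, -2], [-2.5, 0, 0], [-2.5, 0, 0], [-2.5, 0, 0]]' --twist '[[0, 0, 0], [0, 0, 0], [0, 0, 0], [0, 0, 0], [0, 0, 0], [0, 0, 0], [0, 0, 0], [0, 0, 0], [0, 0, 0], [0, 0, 0], [0, 0, 0]]'

```text
time: 10.3
tcp_pos: [416.7, -194.4, 220.0]
ee_rot: [0.001, 0.833, 0.554, 0.0]
force: [0.4, -0.6, 0.5]
grip_width: -0.1
grip_force: 0.0
```

Request:
jog_arm --grip '[0, 0, 0, 0, 0, 0, 0, 0, 0]' --linear '[[-2.5, 0, 0], [-2.5, 0, 0], [-2.5, 0, 0], [-2.5, 0, 0], [-2.5, 0, 0], [-2.5, 0, 0], [-2.5, 0, 0], [0, 0, 0], [0, 0, 0]]' --twist '[[0, 0, 0], [0, 0, 0], [0, 0, 0], [0, 0, 0], [0, 0, 0], [0, 0, 0], [0, 0, 0], [0, 0, 0], [0, 0, 0]]'

```text
time: 11.05
tcp_pos: [349.1, -355.4, 219.3]
ee_rot: [0.0, 0.833, 0.553, 0.0]
force: [0.1, 0.2, -0.2]
grip_width: -0.3
grip_force: 0.0
```

```bash
python3 - <<'E'
from h import *
a=grab("top","t5"); b=grab("side","s5"); print(carr(b,"side"),carr(a,"top"),carr(cv2.imread("pics/top0.png"),"top"))
c=cv2.resize(a[185:240,270:345],None,fx=9,fy=9,interpolation=cv2.INTER_CUBIC)
d=cv2.resize(b[210:270,225:305],None,fx=7,fy=7,interpolation=cv2.INTER_CUBIC)
cv2.imwrite("pics/t5c.png",c);cv2.imwrite("pics/s5c.png",d); tool([0,0,0])
E
```

```text
Traceback (most recent call last):
  File "h.py", line 28, in carr
    k,l,s,ce=cv2.connectedComponentsWithStats(m); i=1+s[1:,4].argmax()
                                                      ~~~~~~~~~~~~~~^^
ValueError: attempt to get argmax of an empty sequence
```

```bash
python3 - <<'E'
from h import *
a=cv2.imread("pics/t5.png"); m=a.copy();print(carr(a,"top"),carr(cv2.imread("pics/top0.png"),"top"))
c=cv2.resize(a[180:240,265:350],None,fx=9,fy=9,interpolation=cv2.INTER_CUBIC)[:600,:800]
cv2.imwrite("pics/t5c.png",c)
E
```

```text
(np.int32(239), array([306.63179916, 217.37656904]), array([ 11.67037975, -36.97836376])) (np.int32(259), array([313.05019305, 220.09266409]), array([ 11.12367436, -52.81018788]))
```

View pics/t5c.png

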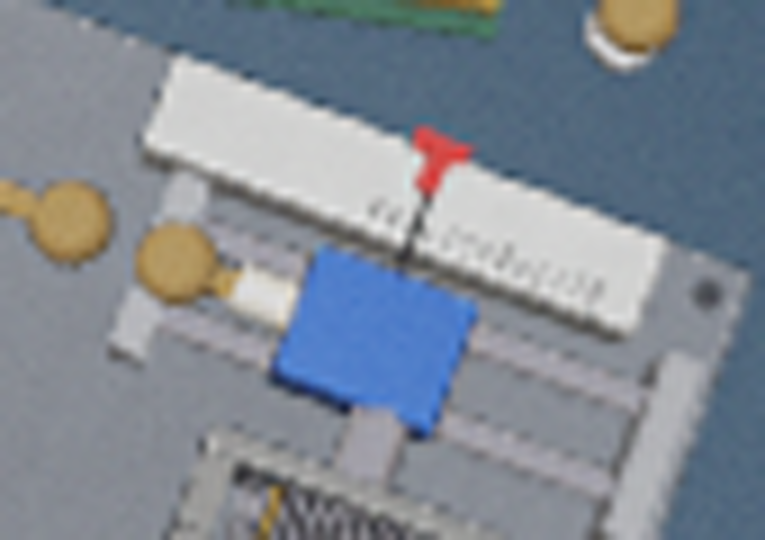

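The needle runs from (402,262) to (425,200), straight onto the middle of the red tongue at (430,185). The carriage moved 15.8 mm, the balls are well apart, and the arm is clear.

```bash
python3 -c "
from station import env
print(env.job_done())"
```

```text
the job is handed in; nothing more can be done
None
```

I rolled the wheel in four strokes until the pointer stood on the middle of the red mark in the top view, lifted the finger clear and handed the job in at about 11 s; no verdict came back.

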